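Push the loose drive home into the bay

ROBOT

A 6-joint arm with a two-finger parallel gripper is mounted at the origin on the work surface. World frame = base frame: x ahead of the robot, y to its left, z up, the work surface at z = 0. Lengths are in mm, angles in rad, forces in N, time in s.
With the tool pointing down it reaches from about 300 to 775 mm from the base axis. Payload 14.6 kg.
Tool frame: the origin (TCP) lies on the centre line of the jaws, within the pads' length; the fingertips stand 19 mm ahead of it and the grasp point (between the pads) is the TCP (bot.tip_reach is the distance from the TCP to the fingertips, in mm); z points along the fingers, y is the line along which they close (so a half turn about z gives the same grasp; the last joint's range is limited). The gripper opens to 85 mm and grips with 20 to 120 N. Pads are 22 mm wide; open, the fingers measure 114 mm over their backs; the gripper's body (76 mm by 85 mm) begins 54 mm behind the grasp point. The pads swing forward as they close: fully open they stand 13 mm farther back than shut.
Start: joints at [1.144, 0.3, 1.521, -0, 1.321, -0.067], TCP at [193.645, 514.773, 212.881] pointing down, gripper open.
Joint ranges: [-3.03, 3.03], [-0.79, 2.21], [0.23, 2.52], [-1.04, 4.18], [0, 3.07], [-2.55, 2.55]. Speed limits (rad/s): [2.22, 2.22, 2.57, 3.14, 3.14, 3.14].

INTERFACE

Orientations are given as a unit quaternion [w, x, y, z].
In Python, from rig import bot gives the robot as it stands. Calls block until the motion is done:
- bot.move_to(position, orientation): joint-space move of the TCP to a pose.
- bot.servo_line(position, attitude=None, speed=150, until_force=None): straight line of the TCP; attitude=None keeps the orientation; speed is the mean speed in mm/s. With until_force (N) it stops when the force on the tool has changed by that much, and returns True; else False.
- bot.move_joints(angles): joint-space move.
- bot.move_gripper(opening, grip_force=None): finger opening in mm; grip_force is the grip in N (None keeps the last); returns when the fingers have stopped.
- bot.dwell(seconds).
- bot.ik(position, orientation): joint angles nearest the present ones, or None.
- bot.read_state(): the state.
- bot.read_camera(name): name is "scene" or "side" or "wrist"; returns a dict with "image" (420x560x3 uint8, blue, green, red), "depth" (420x560 float32, mm along the optical axis (not along the pixel's ray), 0 where there is no reading), "fovy" (degrees; the focal length in pixels is half the picture's height over the tangent of half this angle, whatever the lens; pixels are square), "cx", "cy" (the principal point, pixels), "eye" and "attitude" of the camera in the world; the wrist camera has in their place "mount" (4x4, takes a point from camera to tool coordinates, whose origin is the TCP and whose axes are the flange's). Camera axes: x right, y down, z forward; pixel columns grow to the right and rows downward; lengths in mm; the calibration is good to about 2 mm. The wrist camera is an equidistant fisheye: a pixel r from the principal point sees the ray r / f radians off the axis. A picture is of the moment at which its call begins: read the wrist's pose just before it.
A pose or a line that the arm cannot do raises bot.MotionError and nothing moves.
- bot.finish_job(): hands the job in; it is judged then, once.
The state is a dict: "clock": time; "joint_positions": joint angles; "qvel": joint speeds; "effort": joint torques, N m; "ee_pos": TCP position; "tool_rot": TCP orientation; "ft_force": force on the tool from outside, world axes, zero at the start; "moment": the same for the moment, N m; "grip_width": finger opening in mm; "grip_force": force on a finger pad.
Only numpy, scipy, OpenCV 4.12 (cv2) and the standard library are available. Lean on these libraries where they do the work, as an engineer would, in place of code of your own. Each camera call takes 0.05 s, during which the arm holds its last target. There are 200 camera calls.

TASK

One drive is already seated in the two-slot drive bay; the other lies loose on the ledge in front of it. Without gripping or lifting it, nudge the loose drive across into line with the empty slot and push it along the ledge until it is fully home against the back of the slot, level with its seated neighbour. Leave the seated drive, the plant pot and the tray where they are, and do not press the eject buttons.

Things in the scene. Friction and masses are not known exactly. Their poses are not given: they have to be found in the camera images.
- drive: The loose black plastic drive cartridge, a flat box 100 (its x) x 105 (its y) x 24 (z) mm, about 0.35 kg; origin at the centre of its underside; its +x end is the leading end that goes into the bay, its -x end has three fine grey ribs on top. It lies flat on the ledge in front of the bay, turned by up to 0.3 rad relative to it.
- seated_drive: The other, identical black plastic drive cartridge, a flat box 100 (its x) x 105 (its y) x 24 (z) mm, about 0.35 kg; origin at the centre of its underside; its +x end is the leading end that goes into the bay, its -x end has three fine grey ribs on top. It stays where it is, home in the other slot.
- slot_empty: Empty cell (left or right) of the fixed graphite aluminium drive bay. Origin on the ledge at the centre of its mouth; +x points into the cell (away from the robot within 0.2 rad), +y left along the mouth. Open underneath: a drive slides in on the ledge. Inside 111 mm wide, flaring to about 119 mm over the first 14 mm at the mouth; roof 30 to 36 mm up; back stop 80.5 mm in
- home (a point): Point on the ledge 30 mm inside the empty cell's mouth, on its centre line: a drive that is fully home has its origin here and sticks 20 mm out of the mouth
- slot_full: Occupied cell of the bay, same shape and axes as the empty one and joined to it side by side, mouths level, centres 123 mm apart; its origin is on the ledge at the centre of its mouth
- eject_empty_top (a point): Centre of the top of the eject button (18 mm across) above the empty slot, 60 mm behind the mouth, on the 36 mm high bay
- eject_full_top (a point): Same for the button above the occupied slot
- eject_empty (a joint): Empty slot's eject push-button, sprung, on top of the bay; 0 = up, 0.005 m = fully pressed (4 N). Not to be pressed
- eject_full (a joint): Occupied slot's eject push-button, sprung, on top of the bay; 0 = up, 0.005 m = fully pressed (4 N). Not to be pressed
- pot: Empty white ceramic plant pot, 90 mm across the rim, 80 mm high, upright; origin at the centre of its underside. Stands to one side of the bay
- tray: Small shallow stainless steel tray, 150 (x) x 90 (y) x 18 (z) mm, wall 3 mm; origin at the centre of its underside. Lies to the other side of the bay
There are look-alikes about, which are no part of the job. What is shaped like the seated_drive but blue or yellow is not meant.

How it is judged (in metres and radians):
At the end, for the whole second after the job is handed in: The loose drive lies flat on the ledge, at rest, in the empty slot: within 4 mm of fully home (origin 30 mm inside the mouth), within 6 mm of the slot's centre line and 0.07 rad of its direction; the seated drive is still home; pot and tray within 10 mm of their start (x of drive in the frame of slot_empty between 0.026 and 0.034 m and y of drive in the frame of slot_empty between -0.006 and 0.006 m and angle between the x axis of drive and the x axis of slot_empty, either way round below 0.07 rad and height (world z) of drive below 0.004 m and linear speed of drive below 0.01 m/s and x of seated_drive in the frame of slot_full above 0.026 m and distance of each of pot, tray from where it was at the start of the episode below 0.01 m); the robot touches nothing.
It fails at once if the loose drive is lifted or tipped (underside over 10 mm up, or tilted over 0.15 rad) (height (world z) of drive above 0.01 m or angle between drive's own z axis and vertical above 0.15 rad).
It fails at once if the seated drive is moved by more than 8 mm (distance of seated_drive from where it was at the start of the episode above 0.008 m).
It fails at once if the pot or the tray is moved by more than 10 mm (distance of any of pot, tray from where it was at the start of the episode above 0.01 m).
It fails at once if an eject button is pressed (over 3 mm) (value of joint any of eject_empty, eject_full above 0.003 m).
It also fails if it takes over 45 s, if anything falls off the work surface, if the arm or the gripper's body presses on something with over 40 N, if the wrist force passes 120 N, or if a joint passes its speed limit or range.

## Working session

There is one attempt and no reset: what is moved stays moved. The work goes in short steps, each a Python script; the robot and the scene stay as the last script left them, time stands still between calls to the robot, and variables do not carry over. Pictures are saved under pics/ and viewed, at most 10 in all, crops included, and the job is handed in when it is done.

```bash
ls; mkdir -p pics
python3 - <<'E'
from rig import bot
import cv2,pickle
for n in("scene","side"):
    c=bot.read_camera(n); pickle.dump(c,open(n+".pkl","wb")); cv2.imwrite(f"pics/{n}0.png",c["image"]); print(n,c["eye"],c["attitude"],c["fovy"],c["cx"],c["cy"])
print(bot.read_state())
E
```

```text
pics
scene [1030.63935256  116.39309569  716.55459319] [-0.17696328  0.57127847  0.76565905 -0.23683566] 57.004714844433856 285.36191455322097 202.08049565987622
side [ 207.48145964 -640.66211218  662.50754898] [-0.41668837  0.8689389  -0.24295175  0.11086226] 54.996400037485486 285.1958007422554 210.78791111210927
{'clock': 0.1, 'joint_positions': array([ 1.14442144e+00,  3.00419900e-01,  1.52153780e+00, -2.83932928e-05,
        1.32069433e+00, -6.65909643e-02]), 'qvel': array([ 0.00082235, -0.00070298, -0.00018222,  0.00066866, -0.00022097,
       -0.00026843]), 'effort': array([-4.70627438e-04, -5.44383895e+01, -3.62367833e+01, -1.57273753e-04,
        3.09045921e-03, -5.00895590e-05]), 'ee_pos': array([193.54698144, 514.56862177, 212.36771584]), 'tool_rot': array([-1.15904176e-04,  1.78919787e-01,  9.83863521e-01, -5.17036811e-04]), 'ft_force': array([-0.52658133, -0.1769699 ,  0.25837485]), 'moment': array([-0.01237669,  0.06322399, -0.00845827]), 'grip_force': 0.0, 'grip_width': 85.47389067525741}
```

View pics/scene0.png

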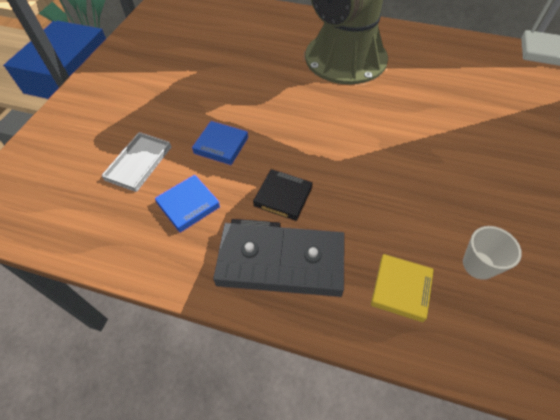

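View pics/side0.png

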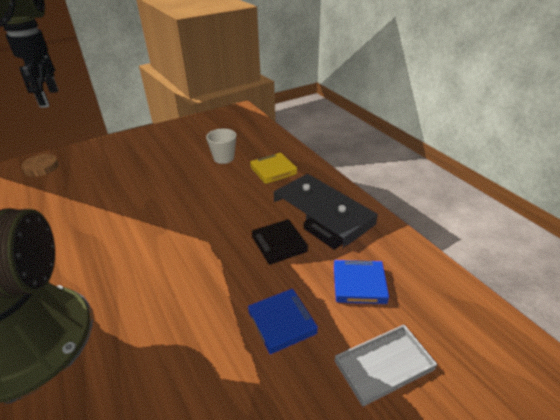

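Scene: candidates for the loose drive are the black box (283,194), the blue boxes (220,142) and (187,203), the yellow box (404,287), and the seated black drive (250,228) in the bay. The black one at (283,194) fits the description. The empty slot is the one whose button is at (313,254). In the side view the loose drive is at (280,241) and the seated one at (322,232).

```bash
cat > h.py <<'E'
import numpy as np,cv2
from scipy.spatial.transform import Rotation as R
def cloud(c):
    f=210/np.tan(np.radians(c["fovy"])/2); d=c["depth"].astype(float)
    v,u=np.mgrid[:420,:560]
    P=np.stack([(u-c["cx"])/f*d,(v-c["cy"])/f*d,d],-1)
    q=c["attitude"]; W=P@R.from_quat([q[1],q[2],q[3],q[0]]).as_matrix().T+c["eye"]
    W[d==0]=np.nan; return W
def rect(W,m):
    n,l,s,_=cv2.connectedComponentsWithStats(m.astype(np.uint8)); k=1+np.argmax(s[1:,4])
    p=W[l==k]; r=cv2.minAreaRect(p[:,:2].astype(np.float32)); return np.round(r[0],1),np.round(r[1],1),round(r[2],2),np.round(cv2.boxPoints(r),0).tolist(),np.median(p[:,2]).round(1),len(p)
def box(v0,v1,u0,u1):
    m=np.zeros((420,560),bool); m[v0:v1,u0:u1]=1; return m
E
python3 - <<'E'
from h import *
import pickle
for n,db,bb in(("scene",(160,222,245,320),(215,300,205,355)),("side",(215,268,245,312),(170,250,265,385))):
    c=pickle.load(open(n+".pkl","rb"));W=cloud(c);z=W[...,2]
    dark=c["image"].max(-1)<110
    print(n,"table",np.nanmedian(z[box(330,360,400,500)]) if n=="scene" else np.nanmedian(z[280:330,150:220]))
    print("drive",rect(W,box(*db)&(z>19)&(z<29)&dark))
    print("bay",rect(W,box(*bb)&(z>31.5)&(z<41)))
    print("bay z", np.nanpercentile(z[box(*bb)],[20,50,80]))
    for px in([(250,247),(313,253)] if n=="scene" else [(342,209),(306,187)]): print(W[px[1],px[0]].round(1))
c=pickle.load(open("scene.pkl","rb"))["image"][155:305,200:360]
s=pickle.load(open("side.pkl","rb"))["image"][165:275,240:385]
cv2.imwrite("pics/c.png",np.vstack([cv2.resize(c,(320,300),interpolation=2) if 0 else cv2.resize(c,(400,375)),])) 
a=cv2.resize(c,(400,375));b=cv2.resize(s,(400,303)); b=np.vstack([b,np.zeros((72,400,3),np.uint8)])
cv2.imwrite("pics/c.png",np.hstack([a,b]))
E
```

```text
scene table -0.9299803562419129
drive (array([549.2, -32.1]), array([105.5, 102.1]), 84.21, [[493.0, -79.0], [595.0, -90.0], [605.0, 15.0], [504.0, 26.0]], np.float64(22.6), 1725)
bay (array([705.6,  10.1]), array([126.7, 245. ]), 11.45, [[619.0, 118.0], [668.0, -123.0], [792.0, -97.0], [743.0, 143.0]], np.float64(34.9), 6819)
bay z [-0.90635364 33.56382419 35.53892605]
[716.5 -47.4  56. ]
[693.4  71.4  53.9]
side table 0.3109076416433254
drive (array([546.5, -35.4]), array([108.2, 100.3]), 83.9, [[491.0, -84.0], [591.0, -95.0], [602.0, 13.0], [502.0, 24.0]], np.float64(24.6), 1367)
bay (array([703.7,   7.5]), array([128.6, 248.5]), 11.6, [[616.0, 116.0], [666.0, -127.0], [792.0, -101.0], [742.0, 142.0]], np.float64(36.8), 2829)
bay z [ 0.27672892 17.7552482  36.53593047]
[709.9 -57.8  54.5]
[683.9  60.6  57.3]
```

View pics/c.png

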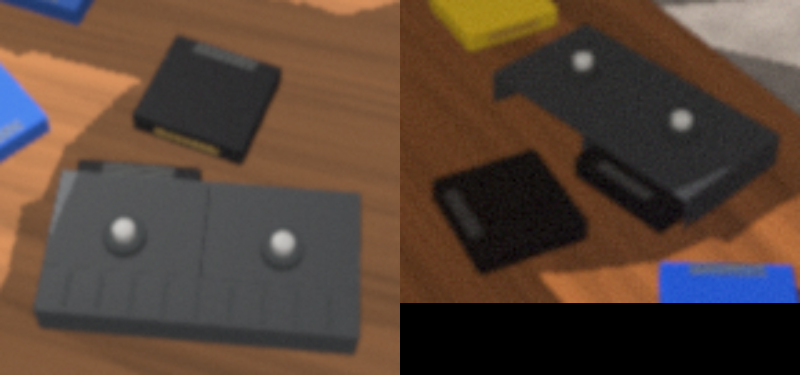

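The crop confirms a black box with ribs on the robot side, yawed about -0.11 rad. The bay yaw is about +0.20, and the seated drive sticks out of the right cell. The sizes come out right (105x101 for the drive, 247 across the bay). Next I'll check clearance for the pusher.

```bash
cat >> h.py <<'E'
M=np.array([629.8,56.3]);A=0.20
u=np.array([np.cos(A),np.sin(A)]);v=np.array([-u[1],u[0]])
def down(phi):
    t=(phi+np.pi/2)/2; return [0,np.cos(t),np.sin(t),0]
def slot(p): p=np.array(p)-M; return np.round([p@u,p@v],1)
def world(a,b): return M+a*u+b*v
E
python3 - <<'E'
from h import *
from rig import bot
import pickle
c=pickle.load(open("scene.pkl","rb"));W=cloud(c);z=W[...,2]
for b in((115,170,185,255),(170,235,148,225)): print("blue",rect(W,box(*b)&(z>15)&(z<30)))
print("drive",slot((548,-33.5)))
bot.move_gripper(55); print(bot.read_state()["grip_width"],bot.tip_reach)
d=np.array([548,-33.5]);a=-.108;ud=np.array([np.cos(a),np.sin(a)]);vd=np.array([-ud[1],ud[0]])
for k in(80,):
    p=d-k*vd; print(p, bot.ik([*p,150],down(a)),bot.ik([*p,24],down(a)))
p=world(-45,0);print(bot.ik([*p,24],down(A+np.pi/2)),bot.ik([*world(-180,0),24],down(A+np.pi/2)))
E
```

```text
blue (array([ 442.4, -225.3]), array([107.1, 102.6]), 84.25, [[386.0, -273.0], [488.0, -284.0], [499.0, -177.0], [397.0, -167.0]], np.float64(22.3), 1366)
blue (array([ 631.2, -227.5]), array([103.1, 105.4]), 56.52, [[559.0, -241.0], [647.0, -300.0], [704.0, -214.0], [616.0, -155.0]], np.float64(22.5), 1877)
drive [-98.  -71.8]
55.2685603859188 19.0
[ 539.37678637 -113.03389332] [-2.73036799e-01  3.61194559e-01  1.59174913e+00 -4.44089210e-16
  1.18864897e+00 -1.65036799e-01] [-2.73036799e-01  5.31565676e-01  1.67808294e+00 -4.44089210e-16
  9.31944036e-01 -1.65036799e-01]
[ 1.83584743e-02  5.97785243e-01  1.56783291e+00 -4.44089210e-16
  9.75974502e-01 -1.75243785e+00] [-3.54591633e-02  3.58261569e-01  1.95029050e+00 -4.44089210e-16
  8.33040583e-01 -1.80625549e+00]
```

Run:
```python
from h import *
from rig import bot
d=np.array([548,-33.5]);a=-.108;ud=np.array([np.cos(a),np.sin(a)]);vd=np.array([-ud[1],ud[0]])
p=d-85*vd
bot.move_to([*p,150],down(a)); bot.servo_line([*p,24])
h=bot.servo_line([*(d-50*vd),24],speed=20,until_force=1.0)
s=bot.read_state();print(h,s["ee_pos"],(s["ee_pos"][:2]-d)@vd,s["ft_force"],s["clock"])
for n in("side","scene"):
    c=bot.read_camera(n);cv2.imwrite(f"pics/{n}1.png",c["image"])
cv2.imwrite("pics/side1c.png",cv2.resize(bot.read_camera("side")["image"][120:300,200:400],(667,600)))
```

```text
False [542.59801609 -83.30524771  24.00837762] -50.09734649588072 [-0.54612126  1.07575496 -0.31952699] 5.9583
```

View pics/side1c.png

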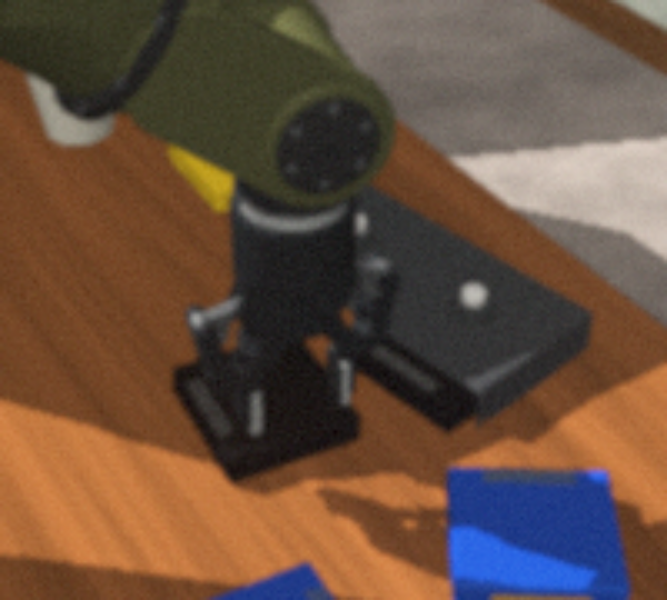

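The fingers look as if they are in front of or over the near edge, and the drive seems not to have moved (near edge still at crop (235,478)-(357,430)). I'll check this by depth.

Run:
```python
from h import *
from rig import bot
c=bot.read_camera("side");W=cloud(c);z=W[...,2];i=c["image"]
for px in[(255,435),(255,410),(255,395),(345,400),(345,375),(300,420),(300,440),(255,450),(240,470),(270,455)]:
    q=(int(120+px[1]/3.333),int(200+px[0]/3.333)); print(px,W[q].round(0),i[q])
m=box(215,268,245,312)&(z>15)&(z<29)&(i.max(-1)<110);print(rect(W,m))
c=bot.read_camera("scene");W=cloud(c);z=W[...,2];m=box(150,222,235,330)&(z>15)&(z<29)&(c["image"].max(-1)<110);print(rect(W,m))
cv2.imwrite("pics/scene1c.png",cv2.resize(i[200:270,240:320],(800,700))[:600]); print(bot.read_state()["ft_force"])
```

```text
(255, 435) [519. -70.  25.] [66 67 72]
(255, 410) [508. -91.  69.] [104 106 108]
(255, 395) [507. -93.  85.] [84 86 89]
(345, 400) [572. -98.  52.] [90 96 95]
(345, 375) [571. -99.  77.] [96 99 98]
(300, 420) [552. -77.  26.] [ 6 14 20]
(300, 440) [545. -86.  19.] [20 20 25]
(255, 450) [511. -84.  26.] [30 26 34]
(240, 470) [501. -82.  10.] [18 25 31]
(270, 455) [523. -85.  17.] [13 14 23]
(array([546.5, -34.9]), array([107.7, 100.4]), 84.27, [[491.0, -83.0], [591.0, -94.0], [602.0, 14.0], [502.0, 24.0]], np.float64(24.4), 1000)
(array([550. , -32.2]), array([105.5, 101.4]), 84.34, [[494.0, -80.0], [595.0, -90.0], [606.0, 15.0], [505.0, 25.0]], np.float64(22.5), 1777)
[-0.26579091  0.32193799  0.79378642]
```

View pics/scene1c.png

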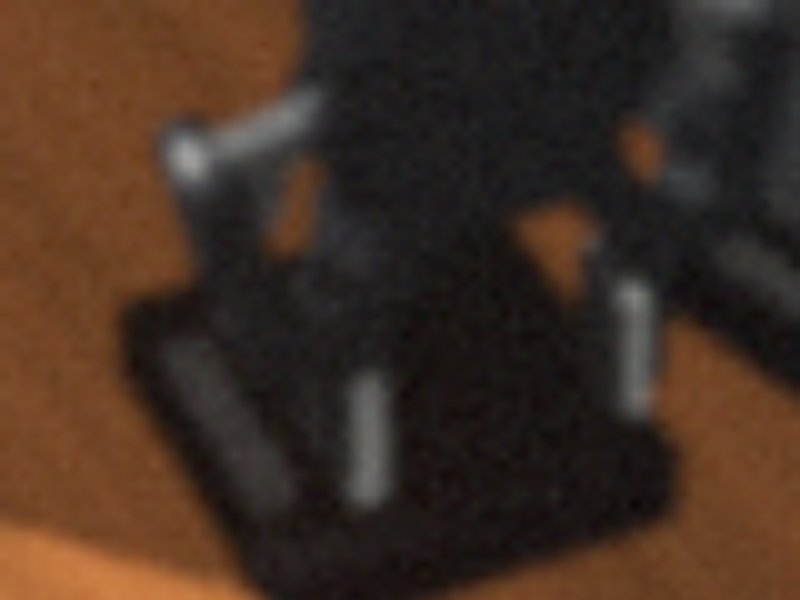

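Run:
```python
from h import *
from rig import bot
a=-.108;vd=np.array([-np.sin(a),np.cos(a)])
p=bot.read_state()["ee_pos"]; q=p[:2]-45*vd
bot.servo_line([*q,24])
print(bot.read_state()["ft_force"])
h=bot.servo_line([*q,4],speed=15,until_force=2); s=bot.read_state();print(h,s["ee_pos"],s["ft_force"],s["grip_width"],s["clock"])
c=bot.read_camera("side");W=cloud(c);
cv2.imwrite("pics/s2.png",cv2.resize(c["image"][170:290,200:360],(800,600)))
np.save("W.npy",W)
```

```text
[-0.26220293 -0.07620372 -0.53253812]
False [ 537.82175131 -128.00369963    4.08473059] [ 0.18930478  0.39200828 -0.54594862] 55.15001157912127 8.1417
```

View pics/s2.png

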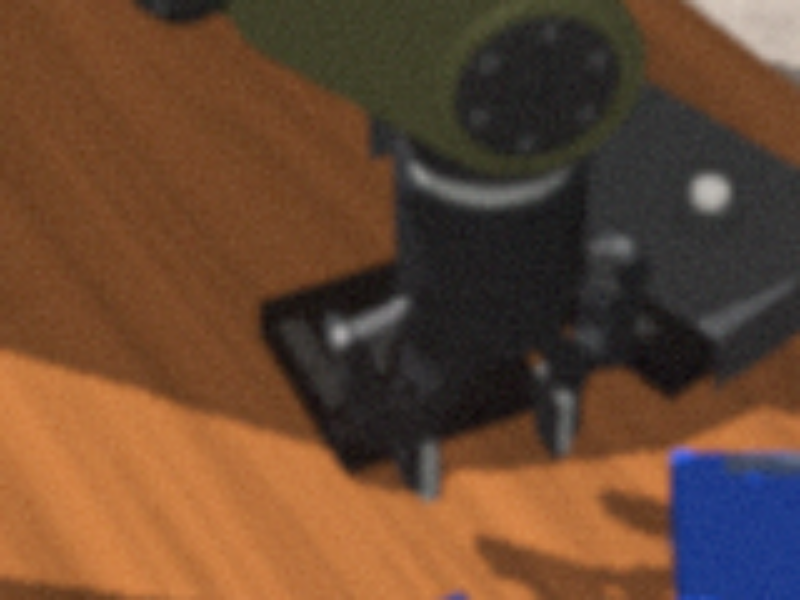

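The fingertips end at picture points (428,495) and (565,450), still clear of the table even though the reported TCP z is 4. I'll intersect those rays with the plane of the fingers to get the tip height.

Run:
```python
from h import *
import pickle
c=pickle.load(open("side.pkl","rb"));W=np.load("W.npy")
f=210/np.tan(np.radians(c["fovy"])/2);q=c["attitude"];Rm=R.from_quat([q[1],q[2],q[3],q[0]]).as_matrix()
for px in[(428,495),(565,450),(425,440),(562,395)]:
    p=(200+px[0]/5,170+px[1]/5); r=Rm@np.array([(p[0]-c["cx"])/f,(p[1]-c["cy"])/f,1])
    t=(-134-c["eye"][1])/r[1]; print(px,(c["eye"]+t*r).round(0), [W[int(p[1])-k,int(p[0])].round(0).tolist() for k in(1,3,6)])
```

```text
(428, 495) [ 505. -134.   29.] [[503.0, -135.0, 35.0], [503.0, -135.0, 41.0], [503.0, -137.0, 51.0]]
(565, 450) [ 576. -134.   19.] [[568.0, -144.0, 35.0], [569.0, -143.0, 40.0], [569.0, -143.0, 48.0]]
(425, 440) [ 504. -134.   63.] [[501.0, -139.0, 72.0], [503.0, -136.0, 74.0], [503.0, -137.0, 84.0]]
(562, 395) [ 573. -134.   54.] [[568.0, -139.0, 63.0], [564.0, -145.0, 76.0], [564.0, -144.0, 84.0]]
```

Vision puts the tips at about z=28 where the stated geometry says at most -2, so the tool is some 40 mm shorter than stated. I'll touch the table gently to calibrate it.

Run:
```python
from h import *
from rig import bot
s=bot.read_state();p=s["ee_pos"]
try:
    h=bot.servo_line([p[0],p[1],-40],speed=12,until_force=2.5); s=bot.read_state();print(h,s["ee_pos"],s["ft_force"],s["clock"])
except bot.MotionError as e: print(e)
c=bot.read_camera("side");cv2.imwrite("pics/s3.png",cv2.resize(c["image"][170:290,200:360],(800,600)))
```

```text
True [ 537.83954673 -128.01745604  -22.35181836] [-1.80394904  1.52875524  7.2299222 ] 10.3167
```

Contact is at TCP z≈-22, so for this tool tip height is TCP z + 22. I'll push at TCP z=-14, which puts the tips 8 mm up.

Run:
```python
from h import *
from rig import bot
Z=-14
d=np.array([548,-33.5]);a=-.108;ud=np.array([np.cos(a),np.sin(a)]);vd=np.array([-ud[1],ud[0]])
p=d-95*vd
bot.servo_line([*bot.read_state()["ee_pos"][:2],Z],speed=60); bot.servo_line([*p,Z])
h=bot.servo_line([*(d-56*vd),Z],speed=20,until_force=1.2)
s=bot.read_state();k=(s["ee_pos"][:2]-d)@vd;print(h,s["ee_pos"],k,s["ft_force"],s["clock"])
for n,b in(("side",(200,275,235,330)),("scene",(150,222,235,330))):
    c=bot.read_camera(n);W=cloud(c);z=W[...,2];m=box(*b)&(z>19)&(z<29)&(c["image"].max(-1)<110);print(rect(W,m))
```

```text
True [541.04886455 -95.41638869 -14.3033727 ] -62.30490723723132 [-0.74758695 -0.45625054 -0.33393489] 12.3667
(array([562.9, -77.1]), array([53.2, 60.6]), 58.92, [[523.0, -84.0], [575.0, -116.0], [603.0, -70.0], [551.0, -39.0]], np.float64(24.3), 228)
(array([549.1, -39.7]), array([122.5, 100.9]), 83.54, [[492.0, -95.0], [592.0, -106.0], [606.0, 15.0], [506.0, 27.0]], np.float64(22.6), 1766)
```

Run:
```python
from h import *
from rig import bot
Z=-14
bot.servo_line([*world(-100,-63),Z],down(A),speed=35)
s=bot.read_state();print(s["ee_pos"],s["ft_force"],s["clock"])
bot.servo_line([*world(-100,-85),Z],speed=80)
bot.servo_line([*world(-115,-90),110],speed=150)
bot.move_to([*world(-225,0),110],down(A+np.pi/2))
for n,b in(("side",(190,275,225,330)),("scene",(140,230,235,360))):
    c=bot.read_camera(n);W=cloud(c);z=W[...,2];m=box(*b)&(z>19)&(z<29)&(c["image"].max(-1)<110);r=rect(W,m);print(r,slot(r[0]))
    cv2.imwrite(f"pics/{n}4.png",c["image"])
print(bot.read_state()["clock"])
```

```text
[544.31022372 -25.34589212 -13.9632417 ] [-0.09813515  0.02069944  0.14233719] 14.625
(array([531.7,  34.1]), array([102. , 105.8]), 11.2, [[471.0, 76.0], [492.0, -28.0], [592.0, -8.0], [571.0, 96.0]], np.float64(24.5), 1217) [-100.6   -2.3]
(array([533.9,  38.2]), array([100.7, 104.7]), 11.24, [[474.0, 80.0], [495.0, -23.0], [594.0, -3.0], [573.0, 99.0]], np.float64(22.6), 1744) [-97.6   1.3]
17.45
```

View pics/scene4.png

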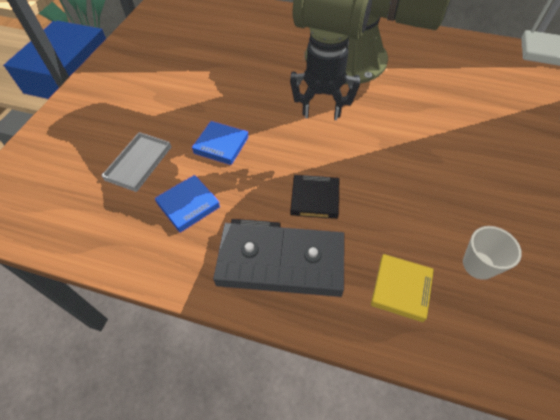

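The drive at (315,196) is in line with the empty slot at (313,254), and the yaw matches. Pushing in now.

Run:
```python
from h import *
from rig import bot
Z=-14
bot.servo_line([*world(-190,0),Z],speed=120)
h=bot.servo_line([*world(-42,0),Z],speed=40,until_force=10)
s=bot.read_state();print(h,slot(s["ee_pos"][:2]),s["ft_force"],s["clock"])
if not h:
    h=bot.servo_line([*world(-20,0),Z],speed=12,until_force=8)
    s=bot.read_state();print(h,slot(s["ee_pos"][:2]),s["ft_force"],s["clock"])
for n in("scene",):
    c=bot.read_camera(n);cv2.imwrite(f"pics/{n}5.png",cv2.resize(c["image"][130:310,190:430],(800,600)))
```

```text
False [-42.   0.] [-1.04458544 -0.089131   -0.68112765] 22.525
True [-29.7   0.2] [-0.21116671  0.20463816 -0.2975532 ] 23.625
```

The stop came at -29.7, against about -30.5 predicted for home. I'll retract and verify.

Run:
```python
from h import *
from rig import bot
bot.servo_line([*world(-90,0),-14],speed=80)
bot.servo_line([*world(-220,0),120],speed=150)
im=[]
for n,b,k in(("side",(170,275,225,385),(slice(160,280),slice(230,390))),("scene",(180,260,215,360),(slice(190,310),slice(200,360)))):
    c=bot.read_camera(n);W=cloud(c);z=W[...,2]
    im.append(cv2.resize(c["image"][k],(400,300)))
    s=(W[...,:2]-M)@np.stack([u,v],1)
    for name,y0 in(("loose",0),("seated",-123)):
        # protruding tops: front edge position by band
        o=[]
        for dy in(-35,0,35):
            m=(z>17)&(z<29)&(abs(s[...,1]-y0-dy)<14)&(s[...,0]>-60)&(s[...,0]<5)
            o.append(np.nanpercentile(s[...,0][m],3).round(1) if m.sum()>5 else None)
        m=(z>17)&(z<29)&(s[...,0]>-16)&(s[...,0]<-6)&(abs(s[...,1]-y0)<61)
        print(n,name,"front",o,"y range",np.nanpercentile(s[...,1][m],[2,98]).round(1)-y0)
cv2.imwrite("pics/f.png",np.hstack(im)); print(bot.read_state()["clock"])
```

```text
side loose front [np.float64(-19.8), np.float64(-19.4), np.float64(-19.0)] y range [-52.7  48.3]
side seated front [np.float64(-19.9), np.float64(-20.1), np.float64(-19.8)] y range [-52.5  49.1]
scene loose front [np.float64(-16.4), np.float64(-15.7), np.float64(-16.2)] y range [-47.7  50.4]
scene seated front [np.float64(-16.3), np.float64(-16.7), np.float64(-15.3)] y range [-47.6  52.5]
26.0667
```

View pics/f.png

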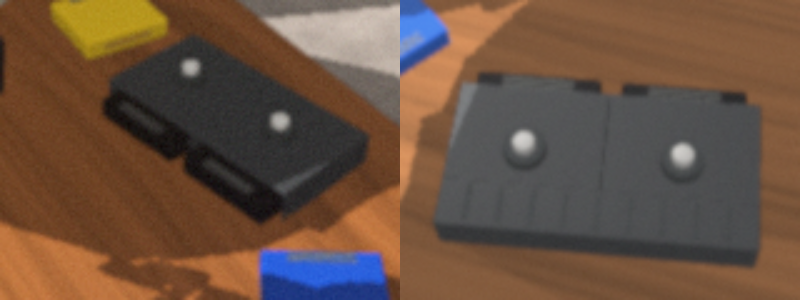

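Both drives are level: their front edges match within about 1 mm, square and centred. Handing in.

```bash
python3 -c "
from rig import bot
print(bot.finish_job())"
```

```text
the job is handed in; nothing more can be done
None
```

The loose drive is home in the empty slot, its front edge level with the seated one to within about 1 mm, and the job is handed in at about 26 s; no verdict came back.

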